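Shut the draught shield and tare the balance

TASK

Zero the balance with its empty beaker on the pan: with the fingertips push the grip on the draught shield's glass lid until the lid is fully shut, then lightly press the tare key, the long key at the right-hand end of the key row as you face the balance, let it spring back up, and withdraw. Do not press the tare key before the lid is shut, do not press any other key, and be gentle with the balance throughout. Grasp and lift nothing, and leave the beaker and the things standing round the balance where they are.

Things in the scene. Friction and masses are not known exactly. Their poses are not given: they have to be found in the camera images.
- bench_balance: Off-white balance, 214 mm wide, 340 deep, 174 high, fixed. Origin on the worktop under its middle; own -x is the front, +y its left seen from the front, z up. Key panel in front slopes up backwards by 0.14 rad, 41 to 54 mm high; then, x -0.072 to 0.08, a glass chamber (walls 142 mm high, lid rails 152 mm), open above where the lid is drawn back; then a rear housing 140 mm high.
- shield_lid (a joint): Opening of the sliding glass lid on top of the chamber, m: 0 fully shut, at its front stop; up to 0.090 drawn back. It slides level along the balance's own x, shutting towards -x (the front), needs about 1.5 N to move and stays where it is left.
- lid_grip (a point): Middle of the top of the lid's grip, 174 mm above the worktop: an upright grey bar 10 mm thick (x), 60 mm wide (y), 24 mm tall, at the middle of the lid's front edge. Behind it (+x) the flat glass pane lies 24 mm below this point (21 mm in the first 3 mm behind the bar), free above. Shut, it is at x = -0.057, y = 0 in the balance's frame. Axes as the balance's.
- tare_key (a joint): Travel of the tare key, m: 0 up, 0.004 at the bottom; pressed from 0.002. It moves down square to the sloping panel and springs back: about 1 N to start it, 3.5 N at the bottom.
- tare_key_top (a point): Middle of the upper face of the tare key: a bar 50 mm long (y), 20 mm wide (x), 8 mm proud of the panel, the right-hand (-y) of the two long keys at the ends of the row. The next key begins 24 mm from its end; the chamber's front glass stands 75 mm behind and rises 90 mm above it. z axis square to the panel (leaning 0.14 rad to the front), y along the bar.
- on_key (a joint): On/off key, 50 mm long, at the left-hand end (+y) of the row, otherwise like the tare key. Travel in m, 0 up, 0.004 at the bottom. To be left alone.
- menu_key (a joint): Left one of the two small middle keys, 15 mm long, 16 mm left of the middle, otherwise like the tare key. Travel in m, 0 up, 0.004 at the bottom. To be left alone.
- print_key (a joint): Right one of the two small middle keys, 15 mm long, 16 mm right of the middle, otherwise like the tare key. Travel in m, 0 up, 0.004 at the bottom. To be left alone.
- weigh_beaker: Small empty beaker, 48 mm across, 60 mm tall, standing on the round steel pan (50 mm radius, 62 mm above the worktop) inside the weighing chamber. Origin under its middle. Bystander, to be left alone.
- buffer_bottle: Small white bottle with a blue cap, 43 mm across, 96 mm tall, on the worktop at the balance's right. Origin under its middle. Bystander, to be left alone.
- lidded_pot: Sample pot with a white screw lid, 43 mm across, 48 mm tall, on the worktop beside the balance. Origin under its middle. Bystander, to be left alone.
- dish: Clear round petri dish, 62 mm across, 15 mm high, on the worktop beside the balance. Origin under its middle. Bystander, to be left alone.
- tall_vial: Slim vial with a white cap, 17 mm across, 46 mm tall, on the worktop beside the balance. Origin under its middle. Bystander, to be left alone.
- squeeze_bottle: Wash bottle with a red cap and bent spout, 66 x 96 mm, 186 mm tall, on the worktop at the balance's left. Origin under its middle. Bystander, to be left alone.
- tweezers: Steel forceps lying flat, 127 mm long (own y axis), 9 mm high, on the worktop at the balance's left. Origin under their middle. Bystander, to be left alone.

How it is judged:
On the way, in this order (a step that is already met when the one before it is completed fails the run):
1. the draught shield's lid is fully shut (value of joint shield_lid below 0.004 m), for 0.1 s.
2. the tare key is pressed, with the lid shut (value of joint tare_key above 0.002 m and value of joint shield_lid below 0.004 m), for 0.05 s.
At the end, for the whole second after the job is handed in: The lid is shut to within 4 mm, the tare key has been pressed at least 2 mm after that and is up again, no other key is down, the beaker stands within 5 mm of where it stood, and the other things lie within 15 mm of where they were (value of joint shield_lid below 0.004 m and value of joint each of tare_key, on_key, menu_key, print_key below 0.0006 m and distance of weigh_beaker from where it was at the start of the episode below 0.005 m and angle between weigh_beaker's own z axis and vertical below 0.1 rad and distance of each of buffer_bottle, lidded_pot, dish, tall_vial, squeeze_bottle, tweezers from where it was at the start of the episode below 0.015 m); the robot touches nothing.
It fails at once if the tare key is pressed (1.5 mm or more) while the lid is still open by more than 6 mm (value of joint tare_key above 0.0015 m and value of joint shield_lid above 0.006 m).
It fails at once if another key is pressed by 1.2 mm or more (value of joint any of on_key, menu_key, print_key above 0.0012 m).
It fails at once if the robot pushes on the tare key with more than 25 N, or on any part of the balance with more than 40 N (contact force between any of the fingers, the arm and tare_key above 25 N or contact force between any of the fingers, the arm and bench_balance above 40 N).
It fails at once if the beaker on the pan is touched, shifted by more than 5 mm, or lifted (contact force between any of the fingers, the arm and weigh_beaker above 0.3 N or distance of weigh_beaker from where it was at the start of the episode above 0.005 m).
It fails at once if one of the things round the balance is moved by more than 15 mm, knocked over or lifted (distance of any of buffer_bottle, lidded_pot, dish, tall_vial, squeeze_bottle, tweezers from where it was at the start of the episode above 0.015 m or angle between any of buffer_bottle, lidded_pot, dish, tall_vial, squeeze_bottle, tweezers's own z axis and vertical above 0.3 rad).
It also fails if it takes over 40 s, if anything falls off the work surface, if the arm or the gripper's body presses on something with over 40 N, if the wrist force passes 120 N, or if a joint passes its speed limit or range.

ROBOT

A 6-joint arm with a two-finger parallel gripper is mounted at the origin on the work surface; the furniture and walls round the work are solid. World frame = base frame: x ahead of the robot, y to its left, z up, the work surface at z = 0. Lengths are in m, angles in rad, forces in N, time in s.
With the tool pointing down it reaches from about 0.35 to 0.775 m from the base axis. Payload 5.5 kg.
Tool frame: the origin (TCP) lies at the very end of the fingers, on their centre line; the grasp point (between the pads) lies 19 mm behind it; z points along the fingers, y is the direction in which the jaws open and shut (so a half turn about z gives the same grasp; the last joint's range is limited). The gripper opens to 85 mm and grips with 20 to 120 N. Pads are 22 mm wide; open, the fingers measure 114 mm over their backs; the gripper's body (76 mm by 85 mm) begins 54 mm behind the grasp point. The pads swing forward as they close: fully open they stand 13 mm farther back than shut.
Start: joints at [1.184, 0.313, 0.046, 1.304, 0, 1.431], TCP at [0.14, 0.558, 0.197] pointing down, gripper open.
Joint ranges: [-2.76, 2.76], [-0.86, 1.69], [-1.03, 1.26], [-2.2, 2.34], [-1.47, 1.5], [-3.14, 3.14]. Speed limits (rad/s): [2.57, 2.57, 3.14, 3.14, 3.14, 3.14].

INTERFACE

Orientations are given as a unit quaternion [w, x, y, z].
In Python, from workcell import get_state, vision, workorder, silhouettes, tip_of gives the robot as it stands.
- The arm moves only by the shell command python3 -m inch 'ROWS' [FORCE]. ROWS is JSON, a list of rows, each a list of 7 numbers: the shift along the tool's x, y, z in cm, then the turn, a rotation vector about the tool's x, y, z in degrees, then the finger opening in cm, from 0 to 8.54. In form: [[dx, dy, dz, rx, ry, rz, hand], ...]. A call has 1 to 5 rows; each row shifts and turns the commanded pose from where the row before left it, along the tool's axes as they then stand; what a row does not reach is not made up. A row lasts 1/10 s, in which the tool goes at most 50 mm and 8.59 degrees, less where a joint would pass 70% of its speed; a pose out of reach is approached as far as the arm can. A call with a gripper value outside its range is refused whole. The fingers move at their own pace and stop on an object; FORCE is the grip in N (left out, the last holds). Time passes only in rows, so rows that do not move let the fingers close. It gives the time, the measured TCP pose, the force and the opening at its end, in the units of the state.
- get_state(): the state, without advancing time (a new reading comes with each control period).
- vision.read_camera(name): name is "side" or "top"; returns a dict with "pixels" (420x560x3 uint8, red, green, blue), "depth" (420x560 float32, m along the optical axis (not along the pixel's ray), 0 where there is no reading), "mtx" (3x3 intrinsics, pixels), "T" (4x4, takes a point from camera to world coordinates). Camera axes: x right, y up, looking along -z (the intrinsics and any distortion apply to the point x, -y, -z); pixel columns grow to the right and rows downward; lengths in m; the calibration is good to about 2 mm. A picture is of the moment at which its call begins.
- workorder.hand_in(): hands the job in, once; it reports no verdict.
Trained networks look in a picture, given as the dict that the camera call returned (one of the last four; its "shot" number tells which), for a name from the list of things; names that differ only in an ending like _2 or _b are one class to them, and where a whole thing is asked for, a point or a joint stands for the part that bears it (a point fixed in the world has none). Each returns a list of dicts, best first, with "confidence" (0 to 1); they miss things now and then, are a little off and sometimes report something else, mostly with a low value. They report only what shows in the picture. A call takes as long as a camera call.
- silhouettes(picture, label): "mask" (420x560 bool, what is visible of it) and "location" ([column, row] in pixels, amid what is visible of it).
- tip_of(picture, label): "location" ([column, row] in pixels: a listed point, or the origin of a listed thing).
The state is a dict: "clock": time; "joint_pos": joint angles; "qvel": joint speeds; "tau": joint torques, N m; "tcp_pos": TCP position; "orientation": TCP orientation; "wrist_force": force on the tool from outside, world axes, zero at the start; "ft_torque": the same for the moment, N m; "finger_gap": finger opening in m.
Only numpy, scipy, OpenCV 4.12 (cv2) and the standard library are available. Lean on these libraries where they do the work, as an engineer would, in place of code of your own. Each camera call takes 0.05 s, during which the arm holds its last target.

## Working session

There is one attempt and no reset: what is moved stays moved. The work goes in short steps, Python scripts to look and compute and a shell command to move; the robot and the scene stay as the last step left them, time stands still between calls to the robot, and variables do not carry over. Pictures are saved under pics/ and viewed, and the job is handed in when it is done.

```bash
ls; mkdir -p pics; cat > h.py <<'E'
import numpy as np,cv2
from workcell import get_state, vision, workorder, silhouettes, tip_of
def px2w(p,c,r,d=None):
    K=p["mtx"];T=p["T"]
    if d is None: d=p["depth"][int(round(r)),int(round(c))]
    x=(c-K[0,2])/K[0,0]*d; y=(r-K[1,2])/K[1,1]*d
    return (T@np.array([x,-y,-d,1]))[:3]
def px_at_z(p,c,r,z):
    a=px2w(p,c,r,0.1);b=px2w(p,c,r,1.0)
    return a+(b-a)*(z-a[2])/(b[2]-a[2])
def w2px(p,w):
    q=np.linalg.inv(p["T"])@np.append(w,1); K=p["mtx"]
    return np.array([K[0,0]*q[0]/-q[2]+K[0,2],K[1,1]*-q[1]/-q[2]+K[1,2]])
E
python3 - <<'E'
from h import *
s=get_state();print({k:np.round(v,4) for k,v in s.items()})
for n in("top","side"):
    p=vision.read_camera(n);cv2.imwrite(f"pics/{n}0.png",p["pixels"][:,:,::-1])
    print(n,{k:v for k,v in p.items() if k not in("pixels","depth","mtx","T")},p["T"].round(3).tolist(),p["mtx"].round(1).tolist())
    for l in("lid_grip","tare_key_top","bench_balance","weigh_beaker"):
        for q in tip_of(p,l)[:2]:
            c,r=q["location"];print(l,round(q["confidence"],2),np.round([c,r],1),px2w(p,c,r).round(4) )
E
```

```text
pics
{'clock': np.float64(0.0), 'joint_pos': array([ 1.1844,  0.314 ,  0.045 ,  1.3036, -0.    ,  1.4312]), 'qvel': array([-0.0012,  0.0003, -0.0005,  0.0016,  0.0012, -0.0007]), 'tau': array([-2.00000e-04, -4.80629e+01,  2.98531e+01,  1.94000e-02,
       -0.00000e+00,  0.00000e+00]), 'tcp_pos': array([0.1403, 0.557 , 0.1963]), 'orientation': array([-2.000e-04,  1.231e-01,  9.924e-01, -9.000e-04]), 'wrist_force': array([-0.0067, -0.1172,  0.4029]), 'ft_torque': array([ 0.031 , -0.008 ,  0.0058]), 'finger_gap': np.float64(0.0851)}
top {'shot': 1} [[-0.027, 0.982, -0.187, 0.441], [-1.0, -0.029, -0.011, 0.043], [-0.017, 0.187, 0.982, 0.958], [0.0, 0.0, 0.0, 1.0]] [[396.8, 0.0, 285.0], [0.0, 396.8, 214.0], [0.0, 0.0, 1.0]]
lid_grip 0.77 [334.  209.9] [ 0.5971 -0.047   0.1709]
tare_key_top 0.47 [379.  279.6] [ 0.4583 -0.154   0.0491]
bench_balance 0.87 [327.2 224.3] [ 0.5858 -0.0424  0.0606]
weigh_beaker 0.65 [328.5 222.1] [ 0.5906 -0.0454  0.0622]
weigh_beaker 0.5 [267.  242.4] [ 5.555e-01  9.970e-02 -5.000e-04]
side {'shot': 2} [[-0.924, 0.312, -0.222, 0.403], [-0.383, -0.75, 0.539, 0.513], [0.002, 0.583, 0.812, 0.809], [0.0, 0.0, 0.0, 1.0]] [[407.2, 0.0, 282.3], [0.0, 407.2, 214.7], [0.0, 0.0, 1.0]]
lid_grip 0.64 [296.8 161.8] [ 0.6017 -0.0511  0.1701]
lid_grip 0.62 [342.3 174. ] [ 0.5203 -0.1622  0.0498]
tare_key_top 0.58 [360.6 185. ] [ 0.4687 -0.1461  0.0491]
bench_balance 0.61 [301.2 210.9] [0.5521 0.0495 0.1459]
weigh_beaker 0.8 [298.8 194.1] [ 0.5869 -0.0324  0.0885]
```

View pics/top0.png

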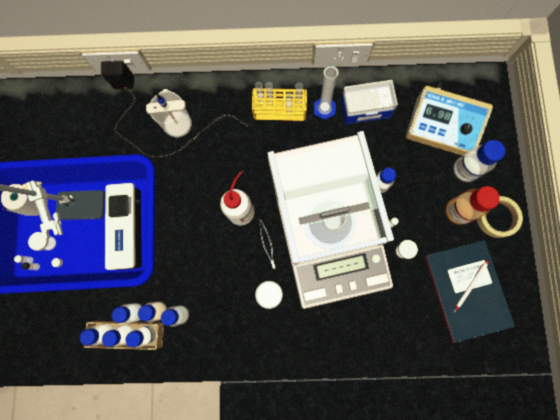

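View pics/side0.png

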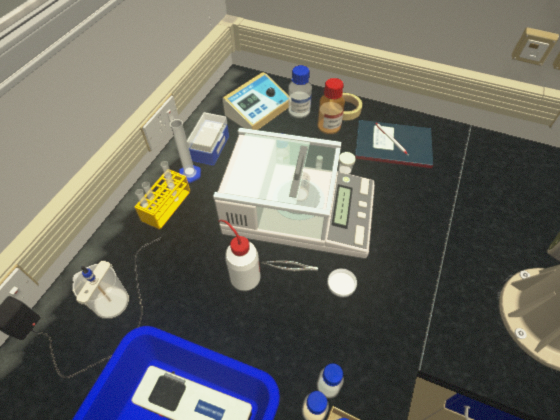

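Top view: lid grip bar from about (302,219) to (370,206); lid drawn back. Key row is at the front, with the tare key near (377,283) and the on key near (314,296). Next I'll enlarge it and fit the pose.

```bash
python3 - <<'E'
from h import *
p=vision.read_camera("top")
im=p["pixels"][:,:,::-1]
cv2.imwrite("pics/topz.png",cv2.resize(im[125:315,250:420],None,fx=3.1,fy=3.1,interpolation=cv2.INTER_CUBIC))
# world map of depth
H,W=p["depth"].shape
rr,cc=np.mgrid[:H,:W];d=p["depth"];K=p["mtx"]
X=np.stack([(cc-K[0,2])/K[0,0]*d,-(rr-K[1,2])/K[1,1]*d,-d,np.ones_like(d)],-1)@p["T"].T
X=X[...,:3]
roi=(cc>265)&(cc<400)&(rr>125)&(rr<312)&(d>0)
m=roi&(X[...,2]>0.160)&(X[...,2]<0.185)
pts=X[m];print("grip n",m.sum(),pts.mean(0).round(4),pts.min(0).round(4),pts.max(0).round(4))
q=pts[:,:2]-pts[:,:2].mean(0);u,s,v=np.linalg.svd(q,full_matrices=False);print(v[0],"ext",(q@v[0]).min(),(q@v[0]).max(),(q@v[1]).min(),(q@v[1]).max(),"yaw",np.degrees(np.arctan2(-v[0][0],v[0][1])))
# balance footprint: points z>0.02 hull
m2=roi&(X[...,2]>0.035)&(X[...,2]<0.16)
m2=cv2.morphologyEx(m2.astype(np.uint8),cv2.MORPH_OPEN,np.ones((9,9)))>0
r=cv2.minAreaRect(X[m2][:,:2].astype(np.float32));print(r)
m3=roi&(X[...,2]>0.038)&(X[...,2]<0.057)&(X[...,0]<0.515)
m3=cv2.morphologyEx(m3.astype(np.uint8),cv2.MORPH_OPEN,np.ones((3,3)))>0
r=cv2.minAreaRect(X[m3][:,:2].astype(np.float32));print("panel",r)
for l in("lid_grip","tare_key","shield_lid","on_key","buffer_bottle","squeeze_bottle","lidded_pot","dish","tall_vial","weigh_beaker"):
    for s in silhouettes(p,l)[:2]:
        mm=s["mask"]&(d>0);print(l,round(s["confidence"],2),np.round(s["location"],1),mm.sum(),np.median(X[mm],0).round(4),X[mm][:,2].max().round(3))
E
```

```text
grip n 164 [ 0.5928 -0.0463  0.1714] [ 0.5839 -0.0758  0.1606] [ 0.603  -0.0183  0.176 ]
[ 0.20213341 -0.979358  ] ext -0.028671230917437746 0.030563798642275968 -0.00447314017514165 0.006043572812769367 yaw -168.33825718264308
((0.5918193459510803, -0.07767365872859955), (0.3385408818721771, 0.27465689182281494), 11.371620178222656)
panel ((0.46908146142959595, -0.0721776932477951), (0.09701747447252274, 0.21225477755069733), 11.475296974182129)
lid_grip 0.79 [327.5 183.8] 6119 [ 0.6565 -0.0341  0.1491] 0.176
tare_key 0.72 [374.1 280. ] 157 [ 0.4579 -0.1449  0.0513] 0.056
shield_lid 0.79 [325.  183.7] 6082 [ 0.656  -0.034   0.1491] 0.176
shield_lid 0.64 [383.1 176.7] 359 [ 0.6824 -0.1775  0.0847] 0.15
on_key 0.78 [314.1 296.8] 175 [ 0.4301 -0.0086  0.0509] 0.056
on_key 0.37 [323.6 184.4] 6023 [ 0.6566 -0.0341  0.1491] 0.176
buffer_bottle 0.69 [380.8 177.9] 354 [ 0.6823 -0.1772  0.0862] 0.149
squeeze_bottle 0.73 [316.7 294.9] 181 [ 0.4303 -0.0066  0.0509] 0.056
squeeze_bottle 0.67 [235.4 203.6] 910 [0.6211 0.1573 0.112 ] 0.185
lidded_pot 0.67 [402.9 252.6] 295 [ 0.5241 -0.2218  0.0461] 0.051
lidded_pot 0.6 [374.4 279.2] 210 [ 0.4577 -0.1465  0.0509] 0.056
dish 0.73 [267.7 295.2] 571 [0.4309 0.0987 0.0141] 0.019
dish 0.69 [325.1 182.2] 5955 [ 0.6562 -0.0343  0.1491] 0.176
tall_vial 0.74 [237.3 205.8] 878 [0.6208 0.1574 0.1117] 0.18
tall_vial 0.58 [392.8 223.7] 47 [ 0.5895 -0.196   0.0431] 0.047
weigh_beaker 0.56 [333.3 224.9] 233 [ 0.5839 -0.056   0.067 ] 0.149
```

View pics/topz.png

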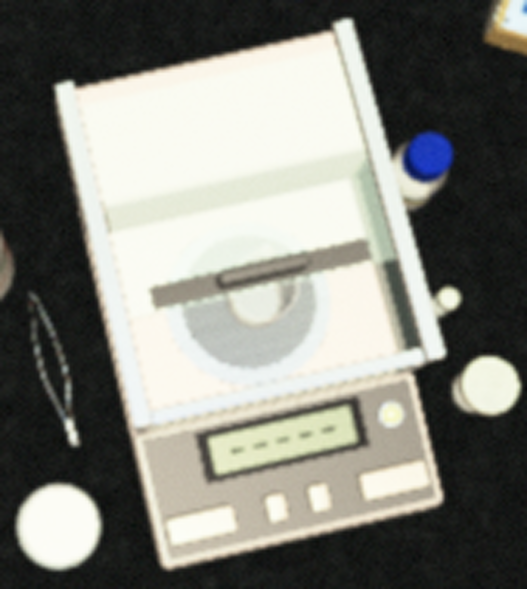

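The fits agree: yaw ≈ 11.5°, balance origin ≈ (0.5876, -0.048), lid open ≈ 62 mm, tare key at ≈ (0.458, -0.146). I'll raise the arm, close the fingers and turn so tool x points along the balance's front direction.

```bash
python3 -m inch '[[0,0,-3,0,0,-8.5,0],[0,0,-3,0,0,-8.5,0],[0,0,-3,0,0,-8.5,0],[0,0,0,0,0,0,0],[0,0,0,0,0,0,0]]'; python3 -m inch '[[-2.2,-4.2,0,0,0,0,0],[-2.2,-4.2,0,0,0,0,0],[-2.2,-4.2,0,0,0,0,0],[-2.2,-4.2,0,0,0,0,0],[-2.2,-4.2,0,0,0,0,0]]'
python3 - <<'E'
from h import *
from scipy.spatial.transform import Rotation as R
s=get_state();q=s["orientation"];M=R.from_quat(q,scalar_first=True).as_matrix();print(M.round(3).tolist(),s["joint_pos"].round(3),s["tcp_pos"])
E
```

```text
clock: 1.55
tcp_pos: [0.1407, 0.5581, 0.2878]
orientation: [0.0, -0.098, 0.995, 0.001]
wrist_force: [0.6, -0.5, -0.1]
finger_gap: 0.0124
clock: 2.05
tcp_pos: [0.2899, 0.3713, 0.2856]
orientation: [-0.001, -0.099, 0.995, -0.001]
wrist_force: [0.9, -0.0, -1.1]
finger_gap: -0.0001
[[-0.981, -0.196, -0.002], [-0.196, 0.981, -0.002], [0.002, -0.001, -1.0]] [ 0.737  0.101 -0.007  1.466 -0.     0.54 ] [0.2898756  0.37134561 0.28561947]
```

```bash
python3 -m inch '[[-2.2,-4.2,0,0,0,0,0],[-2.2,-4.2,0,0,0,0,0],[-2.2,-4.2,0,0,0,0,0],[-2.2,-4.2,0,0,0,0,0],[-2.2,-4.2,0,0,0,0,0]]'; python3 -m inch '[[-2.2,-4.2,0,0,0,0,0],[-2.2,-4.2,0,0,0,0,0],[-2.2,-4.2,0,0,0,0,0],[0,0,0,0,0,0,0],[0,0,0,0,0,0,0]]'
cat > go.py <<'E'
from h import *
from scipy.spatial.transform import Rotation as R
import sys
# target in balance frame -> tool shift cm
O=np.array([0.5876,-0.048,0]);a=np.radians(11.5);B=np.array([[np.cos(a),-np.sin(a),0],[np.sin(a),np.cos(a),0],[0,0,1]])
def rep(t=None):
    s=get_state();M=R.from_quat(s["orientation"],scalar_first=True).as_matrix()
    print("bal",(B.T@(s["tcp_pos"]-O)).round(4),"toolaxes in bal",(B.T@M).round(3).tolist(),"F bal",(B.T@s["wrist_force"]).round(2),"t",s["clock"],"gap",s["finger_gap"])
    if t is not None: print("shift cm",(100*M.T@(O+B@np.array(t)-s["tcp_pos"])).round(2))
if __name__=="__main__": rep([float(x) for x in sys.argv[1:]] if len(sys.argv)>1 else None)
E
python3 go.py 0.0335 0 0.22
```

```text
clock: 2.55
tcp_pos: [0.439, 0.1873, 0.2857]
orientation: [-0.001, -0.098, 0.995, -0.0]
wrist_force: [0.9, 0.5, 0.7]
finger_gap: -0.0002
clock: 3.05
tcp_pos: [0.528, 0.0776, 0.2851]
orientation: [-0.002, -0.097, 0.995, 0.0]
wrist_force: [-0.2, 0.5, 0.7]
finger_gap: -0.0001
bal [-0.0333  0.1349  0.2851] toolaxes in bal [[-1.0, 0.006, -0.004], [0.006, 1.0, 0.001], [0.004, 0.001, -1.0]] F bal [-0.07  0.5   0.65] t 3.05 gap -8.791541028673409e-05
shift cm [ -6.79 -13.46   6.47]
```

```bash
python3 -m inch '[[-2.2,-4.4,0,0,0,0,0],[-2.2,-4.4,0,0,0,0,0],[-2.4,-4.6,0,0,0,0,0],[0,0,2,0,0,0,0],[0,0,2,0,0,0,0]]';python3 -m inch '[[0,0,2,0,0,0,0],[0,0,0,0,0,0,0]]'
python3 go.py 0.0335 0 0.161; python3 - <<'E'
from h import *
for n in("top","side"):
    p=vision.read_camera(n);im=p["pixels"][:,:,::-1]
    im=im[125:315,250:420] if n=="top" else im[120:270,200:400]
    cv2.imwrite(f"pics/{n}1.png",cv2.resize(im,None,fx=3,fy=3,interpolation=cv2.INTER_CUBIC))
E
```

```text
clock: 3.55
tcp_pos: [0.6208, -0.0378, 0.2457]
orientation: [-0.0, -0.098, 0.995, 0.0]
wrist_force: [0.5, 0.8, 0.5]
finger_gap: -0.0004
clock: 3.75
tcp_pos: [0.6177, -0.0359, 0.2236]
orientation: [-0.003, -0.1, 0.995, 0.001]
wrist_force: [-0.3, -0.5, -0.7]
finger_gap: -0.0003
bal [0.0319 0.0059 0.2236] toolaxes in bal [[-1.0, 0.001, -0.006], [0.001, 1.0, 0.003], [0.006, 0.003, -1.0]] F bal [-0.44 -0.46 -0.73] t 3.75 gap -0.000298377912061944
shift cm [-0.2  -0.6   6.26]
```

View pics/side1.png

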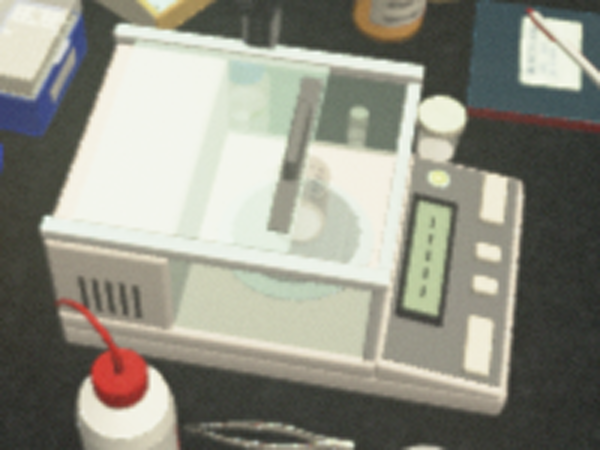

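View pics/top1.png

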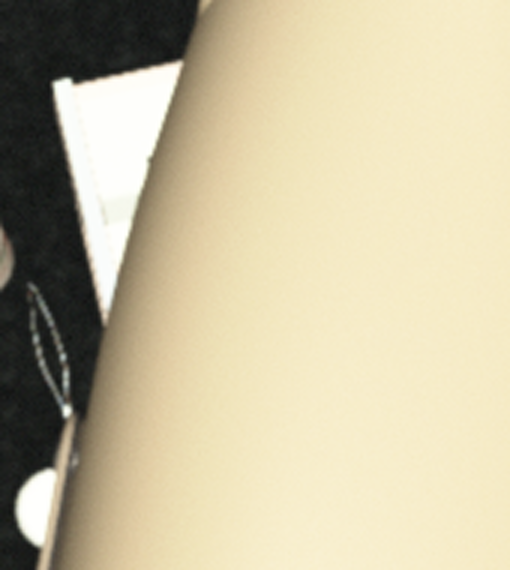

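The side crop shows the fingertips above and behind the grip bar (tip near full-image (287,135)), with the bar at about (298,172). Top view is blocked by the arm. I'll check these against the model in the side view.

```bash
python3 - <<'E'
from h import *
from go import O,B
p=vision.read_camera("side");im=p["pixels"][:,:,::-1].copy()
s=get_state();L=[s["tcp_pos"]]
for x,y,z in((0.0005,.03,.174),(.0005,-.03,.174),(.0105,.03,.174),(.0105,-.03,.174),(-.135-.0+.0,-.0705,.054)): L.append(O+B@np.array([x,y,z]))
im2=cv2.resize(im[110:260,220:420],None,fx=4,fy=4,interpolation=cv2.INTER_CUBIC)
for w in L:
    u=w2px(p,w);print(np.round(u,1),end=' ')
    cv2.circle(im2,tuple(int(v) for v in ((u-[220,110]+.5)*4)),3,(0,0,255),-1)
cv2.imwrite("pics/side2.png",im2)
print(tip_of(p,"lid_grip"),tip_of(p,"tare_key_top"))
E
```

```text
[286.5 144.1] [300.  173.9] [304.6 153.3] [295.2 173.2] [300.  152.6] [360.4 184.2] [{'location': [298.1, 162.3], 'confidence': 0.67}] [{'location': [362.0, 180.9], 'confidence': 0.59}]
```

View pics/side2.png

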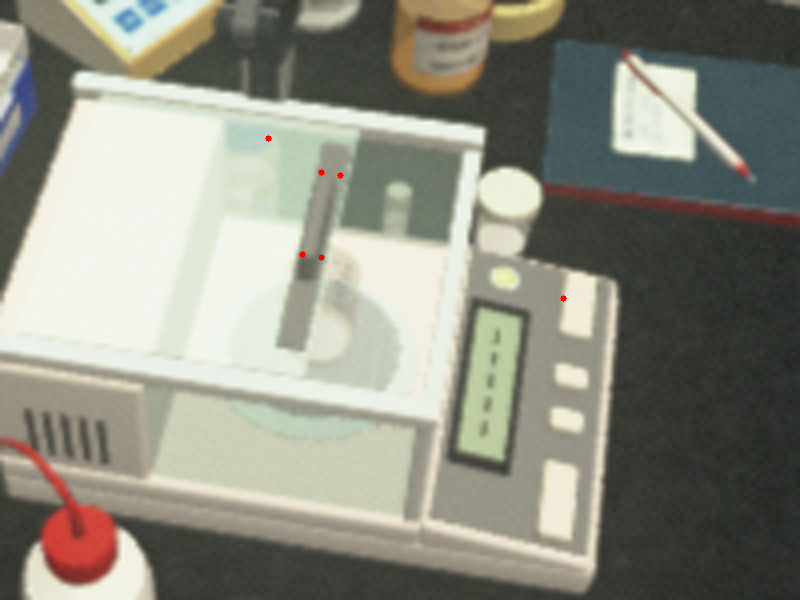

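```bash
python3 - <<'E'
from h import *
from go import O,B
p=vision.read_camera("side")
for r in range(112,150,2):
    print(r,[ (p["depth"][r,c].round(3),*px2w(p,c,r).round(3)) for c in (284,287,290)])
im=p["pixels"][:,:,::-1]
cv2.imwrite("pics/side3.png",cv2.resize(im[70:190,230:350],None,fx=5,fy=5,interpolation=cv2.INTER_NEAREST))
E
```

```text
112 [(np.float32(0.684), np.float64(0.606), np.float64(0.014), np.float64(0.354)), (np.float32(0.683), np.float64(0.601), np.float64(0.012), np.float64(0.355)), (np.float32(0.73), np.float64(0.609), np.float64(-0.024), np.float64(0.324))]
114 [(np.float32(0.681), np.float64(0.604), np.float64(0.018), np.float64(0.354)), (np.float32(0.679), np.float64(0.598), np.float64(0.018), np.float64(0.355)), (np.float32(0.733), np.float64(0.609), np.float64(-0.023), np.float64(0.319))]
116 [(np.float32(0.682), np.float64(0.603), np.float64(0.02), np.float64(0.352)), (np.float32(0.682), np.float64(0.598), np.float64(0.018), np.float64(0.351)), (np.float32(0.738), np.float64(0.609), np.float64(-0.024), np.float64(0.314))]
118 [(np.float32(0.684), np.float64(0.603), np.float64(0.021), np.float64(0.348)), (np.float32(0.683), np.float64(0.598), np.float64(0.02), np.float64(0.349)), (np.float32(0.724), np.float64(0.604), np.float64(-0.011), np.float64(0.321))]
120 [(np.float32(0.696), np.float64(0.605), np.float64(0.015), np.float64(0.338)), (np.float32(0.693), np.float64(0.599), np.float64(0.015), np
[... 2764 characters left out ...]
), np.float64(0.655), np.float64(-0.11), np.float64(0.149)), (np.float32(0.929), np.float64(0.649), np.float64(-0.113), np.float64(0.149)), (np.float32(0.933), np.float64(0.644), np.float64(-0.118), np.float64(0.146))]
146 [(np.float32(0.924), np.float64(0.653), np.float64(-0.104), np.float64(0.149)), (np.float32(0.923), np.float64(0.646), np.float64(-0.106), np.float64(0.15)), (np.float32(0.926), np.float64(0.641), np.float64(-0.11), np.float64(0.148))]
148 [(np.float32(0.921), np.float64(0.651), np.float64(-0.098), np.float64(0.149)), (np.float32(0.923), np.float64(0.645), np.float64(-0.102), np.float64(0.148)), (np.float32(0.922), np.float64(0.638), np.float64(-0.104), np.float64(0.148))]
```

View pics/side3.png

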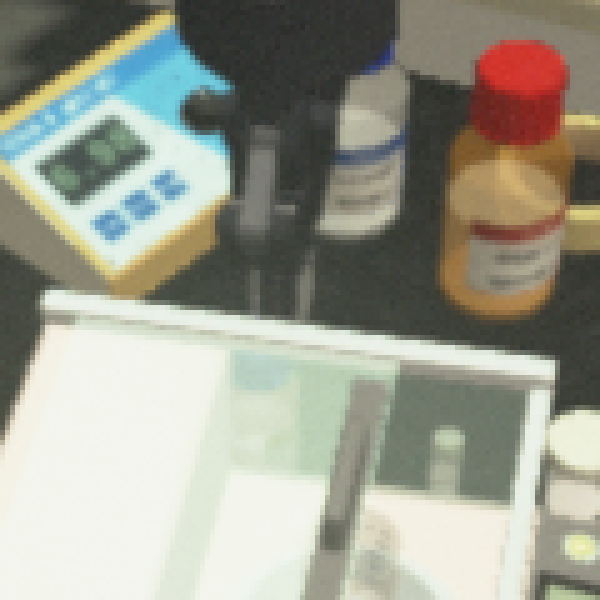

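The visible fingertip ends near z≈0.262 by depth, but the reported TCP is z=0.224. I need to resolve that before going down, so I'll raise the arm and look again against a dark background.

```bash
python3 -m inch '[[0,0,-3,0,0,0,0],[0,0,-2,0,0,0,0],[0,0,0,0,0,0,0],[0,0,0,0,0,0,0]]'; python3 - <<'E'
from h import *
p=vision.read_camera("side");s=get_state()
im=p["pixels"][:,:,::-1]
print(s["tcp_pos"],w2px(p,s["tcp_pos"]), s["finger_gap"],s["joint_pos"])
o=cv2.resize(im[50:170,230:350],None,fx=5,fy=5,interpolation=cv2.INTER_NEAREST)
u=(w2px(p,s["tcp_pos"])-[230,50]+.5)*5
cv2.circle(o,tuple(int(v) for v in u),3,(0,0,255),-1)
cv2.imwrite("pics/side4.png",o)
for c in (281,284,287,290):
  print(c,[tuple(px2w(p,c,r).round(3).tolist()) for r in range(100,136,4)])
E
```

```text
clock: 4.45
tcp_pos: [0.6209, -0.0379, 0.278]
orientation: [0.001, -0.099, 0.995, -0.0]
wrist_force: [-0.1, 0.5, -0.7]
finger_gap: -0.0
[ 0.62037899 -0.03785273  0.27705152] [286.87364435 125.16240099] 0.00014304224425605073 [-1.90066230e-01  4.06699334e-01  3.74638465e-01  1.53836000e+00
  9.98352224e-05 -3.88301396e-01]
281 [(0.619, -0.007, 0.36), (0.629, -0.029, 0.331), (0.629, -0.029, 0.322), (0.629, -0.03, 0.312), (0.766, -0.357, -0.002), (0.759, -0.34, -0.001), (0.752, -0.324, -0.001), (0.745, -0.308, -0.001), (0.74, -0.296, -0.004)]
284 [(0.614, -0.006, 0.361), (0.62, -0.023, 0.339), (0.621, -0.025, 0.328), (0.621, -0.025, 0.318), (0.757, -0.358, 0.0), (0.751, -0.344, -0.002), (0.744, -0.328, -0.002), (0.738, -0.313, -0.003), (0.731, -0.296, -0.001)]
287 [(0.606, -0.001, 0.368), (0.616, -0.026, 0.338), (0.616, -0.025, 0.329), (0.616, -0.027, 0.319), (0.75, -0.365, -0.003), (0.744, -0.35, -0.005), (0.736, -0.332, -0.003), (0.729, -0.314, 0.0), (0.723, -0.299, -0.0)]
290 [(0.603, -0.006, 0.365), (0.613, -0.033, 0.333), (0.613, -0.033, 0.324), (0.612, -0.032, 0.316), (0.741, -0.367, -0.002), (0.733, -0.347, 0.002), (0.729, -0.337, -0.004), (0.722, -0.319, -0.002), (0.716, -0.305, -0.003)]
```

View pics/side4.png

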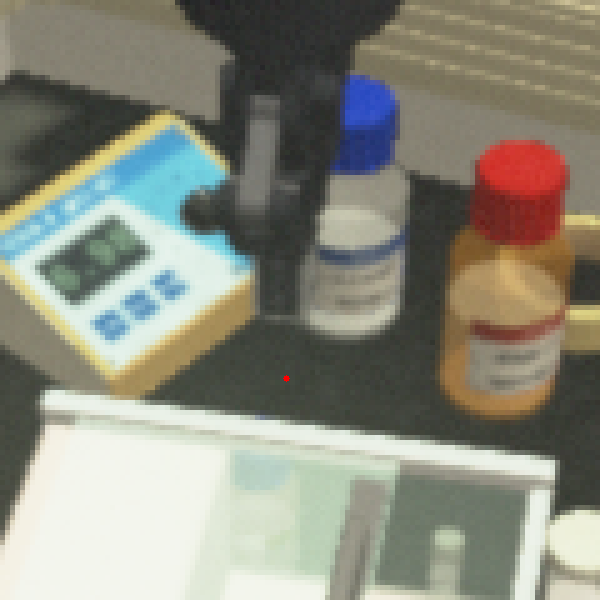

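```bash
python3 - <<'E'
from h import *
p=vision.read_camera("side")
for c in (268,275,281,287,293,300):
  print(c,[(r,)+tuple(px2w(p,c,r).round(3).tolist()) for r in range(52,116,5)])
E
```

```text
268 [(52, 0.641, -0.007, 0.444), (57, 0.886, -0.539, 0.053), (62, 0.889, -0.544, 0.031), (67, 0.888, -0.542, 0.015), (72, 0.889, -0.542, -0.005), (77, 0.842, -0.438, 0.058), (82, 0.834, -0.42, 0.055), (87, 0.827, -0.404, 0.05), (92, 0.815, -0.377, 0.055), (97, 0.813, -0.371, 0.043), (102, 0.805, -0.354, 0.039), (107, 0.798, -0.338, 0.035), (112, 0.792, -0.323, 0.031)]
275 [(52, 0.627, -0.001, 0.451), (57, 0.627, -0.002, 0.442), (62, 0.863, -0.541, 0.04), (67, 0.635, -0.018, 0.413), (72, 0.635, -0.018, 0.403), (77, 0.856, -0.523, -0.002), (82, 0.846, -0.5, -0.003), (87, 0.619, 0.019, 0.404), (92, 0.617, 0.025, 0.399), (97, 0.623, 0.01, 0.377), (102, 0.789, -0.366, 0.035), (107, 0.782, -0.351, 0.031), (112, 0.779, -0.343, 0.02)]
281 [(52, 0.617, -0.002, 0.453), (57, 0.617, -0.0, 0.446), (62, 0.618, -0.002, 0.436), (67, 0.617, -0.001, 0.428), (72, 0.617, -0.001, 0.419), (77, 0.615, 0.003, 0.413), (82, 0.612, 0.011, 0.409), (87, 0.61, 0.015, 0.404), (92, 0.608, 0.021, 0.399), (97, 0.612, 0.01, 0.38), (102, 0.63, -0.031, 0.334), (107, 0.629, -0.03, 0.324), (112, 0.629, -0.029, 0.313)]
287
[... 387 characters left out ...]
), (57, 0.6, -0.008, 0.445), (62, 0.609, -0.031, 0.42), (67, 0.606, -0.024, 0.416), (72, 0.605, -0.022, 0.409), (77, 0.605, -0.023, 0.399), (82, 0.605, -0.024, 0.388), (87, 0.605, -0.026, 0.377), (92, 0.609, -0.035, 0.359), (97, 0.609, -0.036, 0.348), (102, 0.611, -0.042, 0.331), (107, 0.611, -0.043, 0.32), (112, 0.732, -0.366, 0.017)]
300 [(52, 0.592, -0.015, 0.451), (57, 0.591, -0.015, 0.443), (62, 0.604, -0.051, 0.409), (67, 0.73, -0.406, 0.142), (72, 0.723, -0.388, 0.14), (77, 0.718, -0.376, 0.133), (82, 0.718, -0.379, 0.115), (87, 0.717, -0.377, 0.1), (92, 0.714, -0.371, 0.09), (97, 0.713, -0.368, 0.075), (102, 0.713, -0.37, 0.056), (107, 0.711, -0.368, 0.04), (112, 0.711, -0.37, 0.02)]
```

Knuckles and tip both appear about 33 mm higher than the reported TCP, while xy agrees. I'll descend to the nominal pushing height, which is safe under either reading, and look again. Then a short push will show which one is right.

```bash
python3 go.py 0.036 0 0.160; python3 -m inch '[[-0.2,-0.3,3,0,0,0,0],[0,0,3,0,0,0,0],[0,0,3,0,0,0,0],[0,0,1.5,0,0,0,0],[0,0,0.5,0,0,0,0]]';  python3 -m inch '[[0,0,0.3,0,0,0,0],[0,0,0,0,0,0,0],[0,0,0,0,0,0,0]]'; python3 go.py 0.036 0 0.160
cat > look.py <<'E'
from h import *
import sys
p=vision.read_camera("side");s=get_state()
im=p["pixels"][:,:,::-1];x0,y0=int(sys.argv[2]),int(sys.argv[3])
o=cv2.resize(im[y0:y0+120,x0:x0+120],None,fx=5,fy=5,interpolation=cv2.INTER_NEAREST)
u=(w2px(p,s["tcp_pos"])-[x0,y0]+.5)*5
cv2.circle(o,tuple(int(v) for v in u),3,(0,0,255),-1)
cv2.imwrite(f"pics/{sys.argv[1]}.png",o);print(w2px(p,s["tcp_pos"]))
E
python3 look.py side5 240 90
```

```text
bal [0.0338 0.0035 0.2764] toolaxes in bal [[-1.0, 0.002, -0.001], [0.002, 1.0, 0.0], [0.001, 0.0, -1.0]] F bal [ 0.32  0.19 -0.21] t 4.55 gap 0.00020728115627491168
shift cm [-0.23 -0.36 11.64]
clock: 5.05
tcp_pos: [0.6206, -0.04, 0.1637]
orientation: [-0.003, -0.099, 0.995, 0.001]
wrist_force: [-0.4, 0.3, 0.1]
finger_gap: -0.0001
clock: 5.35
tcp_pos: [0.6235, -0.0405, 0.1653]
orientation: [0.001, -0.099, 0.995, -0.0]
wrist_force: [-0.5, 0.2, 0.5]
finger_gap: 0.0
bal [0.0367 0.0002 0.1653] toolaxes in bal [[-1.0, 0.002, 0.002], [0.002, 1.0, -0.001], [-0.002, -0.001, -1.0]] F bal [-0.44  0.3   0.46] t 5.35 gap 4.4120080907643884e-05
shift cm [ 0.07 -0.02  0.53]
[285.39584223 163.76116075]
```

View pics/side5.png

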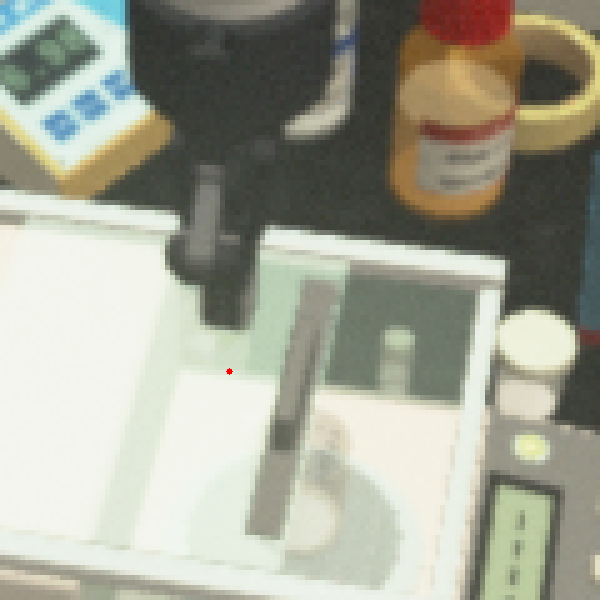

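The visible tip is 9 px above the reported TCP again, which is about 33 mm. Now a short forward probe at this height.

```bash
python3 -m inch '[[0.8,0,0.3,0,0,0,0],[0.6,0,0.2,0,0,0,0],[0.5,0,0,0,0,0,0],[0.5,0,0,0,0,0,0],[0,0,0,0,0,0,0]]'; python3 go.py;python3 look.py side6 240 90
```

```text
clock: 5.9
tcp_pos: [0.5986, -0.0453, 0.1595]
orientation: [-0.0, -0.099, 0.995, 0.0]
wrist_force: [0.4, 0.5, -0.1]
finger_gap: -0.0001
bal [0.0113 0.0005 0.1595] toolaxes in bal [[-1.0, 0.003, -0.0], [0.003, 1.0, 0.0], [0.0, 0.0, -1.0]] F bal [ 0.51  0.44 -0.11] t 5.9 gap -9.445911048402121e-05
[296.7992412 167.3774327]
```

View pics/side6.png

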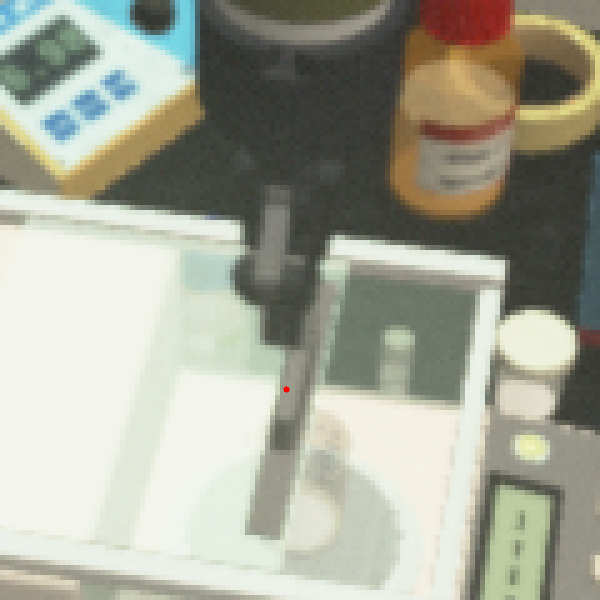

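The lid did not move and there was no contact, though the reported TCP is over the bar and 14 mm below its top. So the camera is right: the real fingertips sit about 35 mm above the reported TCP. I'll back off, descend with that correction (reported z ≈ 0.126), and check force and picture.

```bash
python3 -m inch '[[-1.0,0,0,0,0,0,0],[-1.5,0,0,0,0,0,0],[0,0,0,0,0,0,0],[0,0,0,0,0,0,0]]'; python3 -m inch '[[0,0,1,0,0,0,0],[0,0,0.6,0,0,0,0],[0,0,0.4,0,0,0,0],[0,0,0,0,0,0,0]]'; python3 go.py;python3 look.py side7 240 90
python3 - <<'E'
from h import *
p=vision.read_camera("side")
for c in (281,284,287,290):
  print(c,[(r,)+tuple(px2w(p,c,r).round(3).tolist()) for r in range(152,172,2)])
E
```

```text
clock: 6.35
tcp_pos: [0.6242, -0.0401, 0.1588]
orientation: [-0.0, -0.099, 0.995, 0.0]
wrist_force: [-0.9, 0.6, -0.6]
finger_gap: -0.0001
clock: 6.75
tcp_pos: [0.6229, -0.0401, 0.1381]
orientation: [-0.001, -0.099, 0.995, 0.0]
wrist_force: [-0.5, -0.1, -0.9]
finger_gap: -0.0004
bal [0.0362 0.0007 0.1381] toolaxes in bal [[-1.0, 0.003, -0.002], [0.003, 1.0, 0.001], [0.002, 0.001, -1.0]] F bal [-0.51 -0.01 -0.88] t 6.75 gap -0.0003668294117783064
[285.37802546 172.26554811]
281 [(152, 0.608, 0.02, 0.264), (154, 0.608, 0.02, 0.259), (156, 0.62, -0.009, 0.221), (158, 0.627, -0.025, 0.196), (160, 0.627, -0.025, 0.191), (162, 0.628, -0.027, 0.183), (164, 0.638, -0.051, 0.148), (166, 0.636, -0.046, 0.148), (168, 0.634, -0.04, 0.148), (170, 0.631, -0.035, 0.148)]
284 [(152, 0.604, 0.016, 0.262), (154, 0.603, 0.019, 0.26), (156, 0.609, 0.005, 0.239), (158, 0.403, 0.513, 0.809), (160, 0.621, -0.027, 0.191), (162, 0.622, -0.029, 0.183), (164, 0.624, -0.033, 0.172), (166, 0.63, -0.049, 0.147), (168, 0.627, -0.042, 0.149), (170, 0.625, -0.037, 0.149)]
287 [(152, 0.6, 0.011, 0.258), (154, 0.603, 0.003, 0.244), (156, 0.603, 0.002, 0.238), (158, 0.615, -0.028, 0.199), (160, 0.615, -0.029, 0.192), (162, 0.615, -0.029, 0.186), (164, 0.615, -0.028, 0.18), (166, 0.624, -0.05, 0.149), (168, 0.622, -0.045, 0.148), (170, 0.619, -0.038, 0.15)]
290 [(152, 0.61, -0.032, 0.215), (154, 0.613, -0.038, 0.202), (156, 0.613, -0.039, 0.195), (158, 0.612, -0.037, 0.191), (160, 0.613, -0.04, 0.182), (162, 0.613, -0.039, 0.176), (164, 0.619, -0.056, 0.151), (166, 0.618, -0.053, 0.148), (168, 0.615, -0.048, 0.148), (170, 0.614, -0.044, 0.146)]
```

View pics/side7.png

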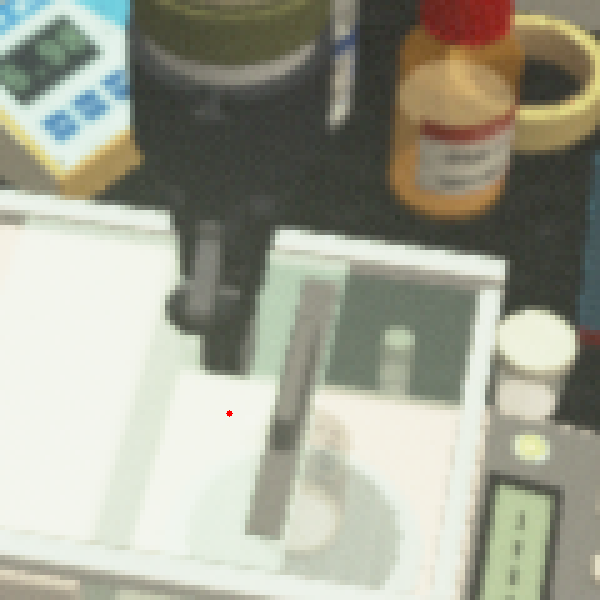

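The tip is now at z≈0.174 by depth (reported 0.138), so the offset is +36 mm. I'll go down 13 mm more and start the push.

```bash
python3 -m inch '[[0,0,0.7,0,0,0,0],[0,0,0.6,0,0,0,0],[0,0,0,0,0,0,0],[0,0,0,0,0,0,0]]'; python3 go.py; python3 -m inch '[[0.6,0,0,0,0,0,0],[0.6,0,0,0,0,0,0],[0.5,0,0,0,0,0,0],[0.5,0,0,0,0,0,0],[0.5,0,0,0,0,0,0]]'; python3 go.py; python3 look.py side8 240 90
```

```text
clock: 7.25
tcp_pos: [0.6236, -0.0402, 0.1258]
orientation: [-0.0, -0.099, 0.995, 0.0]
wrist_force: [-0.9, 0.4, 0.2]
finger_gap: -0.0
bal [0.0368 0.0005 0.1258] toolaxes in bal [[-1.0, 0.002, -0.001], [0.002, 1.0, 0.0], [0.001, 0.0, -1.0]] F bal [-0.78  0.54  0.25] t 7.25 gap -2.4825115765825867e-05
clock: 7.75
tcp_pos: [0.5972, -0.0456, 0.1264]
orientation: [0.0, -0.099, 0.995, 0.0]
wrist_force: [1.3, 0.6, -0.6]
finger_gap: 0.0002
bal [0.0099 0.0005 0.1264] toolaxes in bal [[-1.0, 0.002, 0.001], [0.002, 1.0, 0.0], [-0.001, 0.0, -1.0]] F bal [ 1.38  0.32 -0.62] t 7.75 gap 0.00018600781173231979
[297.5809253 177.7466099]
```

View pics/side8.png

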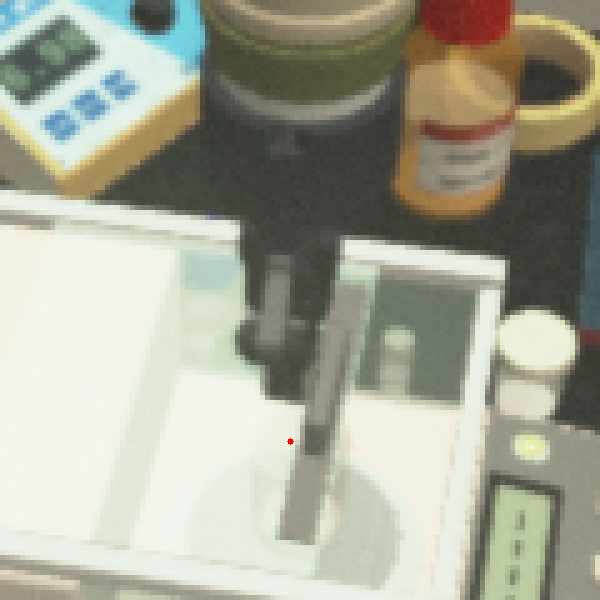

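The bar has moved with the fingers (lower end now near (298,195) in the full image) at 1.4 N. I'll keep pushing, slower towards the end.

```bash
python3 -m inch '[[0.6,0,0,0,0,0,0],[0.6,0,0,0,0,0,0],[0.6,0,0,0,0,0,0],[0.6,0,0,0,0,0,0],[0.6,0,0,0,0,0,0]]'; python3 -m inch '[[0.5,0,0,0,0,0,0],[0.4,0,0,0,0,0,0],[0.2,0,0,0,0,0,0],[0.2,0,0,0,0,0,0],[0,0,0,0,0,0,0]]'; python3 go.py; python3 look.py side9 260 100
```

```text
clock: 8.3
tcp_pos: [0.5676, -0.0516, 0.1264]
orientation: [0.0, -0.099, 0.995, -0.0]
wrist_force: [0.5, 1.2, 0.4]
finger_gap: 0.0004
clock: 8.8
tcp_pos: [0.5548, -0.0541, 0.1261]
orientation: [-0.0, -0.099, 0.995, 0.0]
wrist_force: [-0.6, 0.3, -0.1]
finger_gap: 0.0001
bal [-0.0333  0.0006  0.1261] toolaxes in bal [[-1.0, 0.003, -0.001], [0.003, 1.0, 0.0], [0.001, 0.0, -1.0]] F bal [-0.53  0.37 -0.06] t 8.8 gap 0.00013290131414196588
[316.58501152 180.74473517]
```

View pics/side9.png

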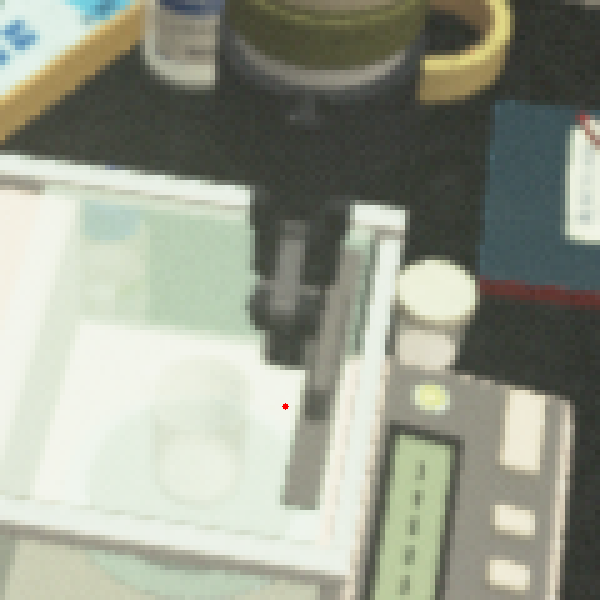

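About 8–10 mm of gap remains in front of the lid. I'll use small steps and watch the force.

```bash
python3 -m inch '[[0.2,0,0,0,0,0,0],[0.2,0,0,0,0,0,0],[0.2,0,0,0,0,0,0],[0.1,0,0,0,0,0,0]]'; python3 go.py; python3 -m inch '[[0.1,0,0,0,0,0,0],[0.1,0,0,0,0,0,0]]'; python3 go.py
```

```text
clock: 9.25
tcp_pos: [0.548, -0.0554, 0.126]
orientation: [-0.0, -0.099, 0.995, 0.0]
wrist_force: [1.0, 0.5, -1.1]
finger_gap: 0.0001
bal [-0.0403  0.0006  0.126 ] toolaxes in bal [[-1.0, 0.002, -0.0], [0.002, 1.0, 0.0], [0.0, 0.0, -1.0]] F bal [ 1.11  0.3  -1.11] t 9.25 gap 0.000130723193892819
clock: 9.45
tcp_pos: [0.5463, -0.0558, 0.1261]
orientation: [-0.0, -0.099, 0.995, 0.0]
wrist_force: [2.0, 0.3, -1.1]
finger_gap: 0.0004
bal [-0.0421  0.0006  0.1261] toolaxes in bal [[-1.0, 0.002, -0.0], [0.002, 1.0, 0.0], [0.0, 0.0, -1.0]] F bal [ 1.99 -0.13 -1.09] t 9.45 gap 0.0004356891133342476
```

```bash
python3 -m inch '[[0.1,0,0,0,0,0,0],[0.1,0,0,0,0,0,0]]'; python3 go.py; python3 look.py side10 260 100
```

```text
clock: 9.65
tcp_pos: [0.5459, -0.0558, 0.1262]
orientation: [0.001, -0.099, 0.995, 0.0]
wrist_force: [7.8, 1.7, -5.1]
finger_gap: 0.0001
bal [-0.0425  0.0006  0.1262] toolaxes in bal [[-1.0, 0.002, 0.003], [0.002, 1.0, 0.0], [-0.003, 0.0, -1.0]] F bal [ 7.99  0.16 -5.07] t 9.65 gap 9.622225334342622e-05
[320.68656502 181.26780807]
```

View pics/side10.png

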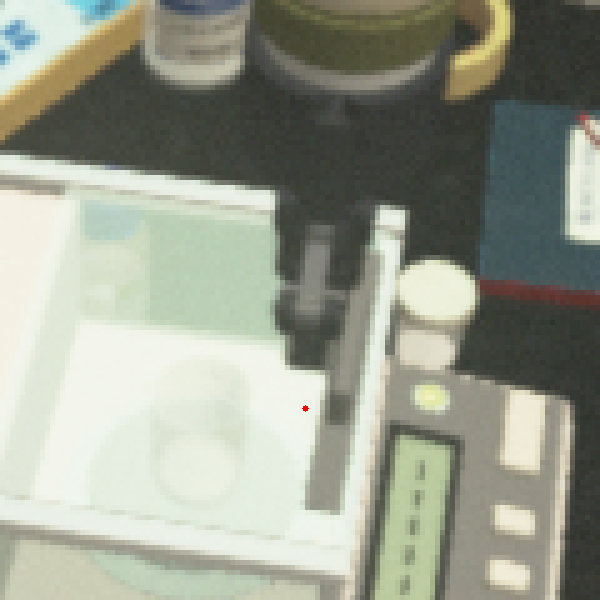

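At the stop the lid did not advance and the force rose to 8 N; the picture shows the bar against the front rail. I'll back off, go up and check.

```bash
python3 -m inch '[[0,0,0,0,0,0,0],[-0.8,0,0,0,0,0,0],[-1.2,0,0,0,0,0,0],[0,0,-3,0,0,0,0],[0,0,-4,0,0,0,0]]'; python3 -m inch '[[0,0,-3,0,0,0,0],[0,0,-2,0,0,0,0],[0,0,0,0,0,0,0]]'; python3 go.py; python3 look.py side11 280 120
python3 - <<'E'
from h import *
from go import O,B
p=vision.read_camera("side")
print(tip_of(p,"lid_grip")[:2], w2px(p,O+B@np.array([-.057,0,.174])))
H,W=p["depth"].shape
rr,cc=np.mgrid[:H,:W];d=p["depth"];K=p["mtx"]
X=(np.stack([(cc-K[0,2])/K[0,0]*d,-(rr-K[1,2])/K[1,1]*d,-d,np.ones_like(d)],-1)@p["T"].T)[...,:3]
Y=(X-O)@B
m=(Y[...,2]>.168)&(Y[...,2]<.18)&(abs(Y[...,0]+.05)<.05)&(abs(Y[...,1])<.035)
print("grip top bal",m.sum(),Y[m].mean(0).round(4),Y[m].min(0).round(4),Y[m].max(0).round(4))
for l in("tare_key","on_key"):
    for s in silhouettes(p,l)[:2]:
        mm=s["mask"]&(d>0);print(l,round(s["confidence"],2),np.round(s["location"],1),mm.sum(),np.median(Y[mm],0).round(4),Y[mm].min(0).round(4),Y[mm].max(0).round(4))
E
```

```text
clock: 10.2
tcp_pos: [0.5622, -0.0519, 0.1946]
orientation: [-0.003, -0.099, 0.995, 0.001]
wrist_force: [1.1, -1.3, -0.2]
finger_gap: 0.0002
clock: 10.5
tcp_pos: [0.5656, -0.0527, 0.2496]
orientation: [0.002, -0.099, 0.995, -0.001]
wrist_force: [-0.8, -0.3, 0.6]
finger_gap: 0.0004
bal [-2.250e-02 -2.000e-04  2.496e-01] toolaxes in bal [[-1.0, 0.002, 0.005], [0.002, 1.0, -0.003], [-0.005, -0.003, -1.0]] F bal [-0.85 -0.11  0.61] t 10.5 gap 0.0003573446236318995
[315.81318527 139.38303897]
[{'location': [331.6, 167.5], 'confidence': 0.91}, {'location': [300.0, 211.4], 'confidence': 0.56}] [329.39660534 167.2581479 ]
grip top bal 102 [-0.0576  0.0008  0.1715] [-0.0626 -0.0311  0.1681] [-0.0527  0.0279  0.1744]
tare_key 0.46 [364.2 186.3] 140 [-0.1444 -0.0702  0.05  ] [-0.1553 -0.1445 -0.0027] [-0.1341 -0.0471  0.0538]
tare_key 0.21 [245.7 261.5] 1453 [0.0805 0.2165 0.1032] [ 0.055   0.1574 -0.0044] [0.1254 0.2327 0.1849]
on_key 0.47 [359.  234.4] 167 [-0.1434  0.0747  0.0501] [-0.154   0.0459  0.0432] [-0.134   0.0965  0.0544]
```

View pics/side11.png

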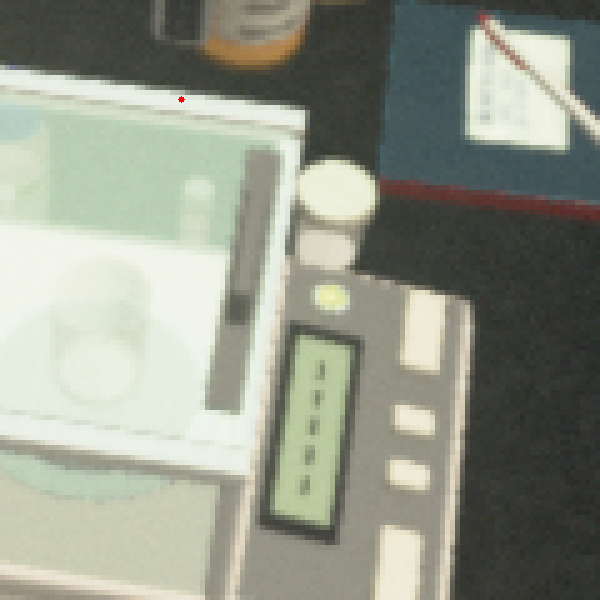

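The lid is shut: grip measured at x = -0.0576, y = 0.0008 in the balance frame against a nominal -0.057. Tare key is at own (-0.144, -0.071), top about 0.052. Now I'll move over the key at height.

```bash
python3 -m inch '[[3,-1.8,0,0,0,0,0],[3,-1.8,0,0,0,0,0],[3,-1.8,0,0,0,0,0],[3,-1.8,0,0,0,0,0],[0,0,0,0,0,0,0]]'; python3 -m inch '[[0,0,0,0,0,0,0]]'; python3 go.py -0.144 -0.073 0.03
```

```text
clock: 11.25
tcp_pos: [0.4574, -0.148, 0.2452]
orientation: [-0.001, -0.097, 0.995, 0.0]
wrist_force: [0.8, 0.2, 1.2]
finger_gap: -0.0001
clock: 11.35
tcp_pos: [0.4598, -0.1467, 0.2454]
orientation: [-0.0, -0.098, 0.995, 0.001]
wrist_force: [-0.1, 0.1, 0.0]
finger_gap: -0.0004
bal [-0.1449 -0.0712  0.2454] toolaxes in bal [[-1.0, 0.004, -0.001], [0.004, 1.0, 0.001], [0.001, 0.001, -1.0]] F bal [-0.06  0.15  0.02] t 11.35 gap -0.0003529537616559781
shift cm [-0.11 -0.2  21.54]
```

```bash
python3 -m inch '[[0,-0.1,4,0,0,0,0],[0,0,4,0,0,0,0],[0,0,4,0,0,0,0],[0,0,4,0,0,0,0],[0,0,2,0,0,0,0]]'; python3 -m inch '[[0,0,1.5,0,0,0,0],[0,0,0,0,0,0,0],[0,0,0,0,0,0,0]]'; python3 go.py -0.144 -0.072 0.02; python3 look.py side12 300 120
python3 - <<'E'
from h import *
from go import O,B
p=vision.read_camera("side")
f=lambda c,r:tuple(((px2w(p,c,r)-O)@B).round(3).tolist())
for c in (354,357,360,363,366,369):
  print(c,[(r,)+f(c,r) for r in range(156,186,3)])
E
```

```text
clock: 11.85
tcp_pos: [0.4589, -0.1453, 0.0621]
orientation: [-0.002, -0.1, 0.995, 0.002]
wrist_force: [-1.7, 0.2, 0.8]
finger_gap: -0.0002
clock: 12.15
tcp_pos: [0.461, -0.1467, 0.0509]
orientation: [-0.0, -0.1, 0.995, 0.0]
wrist_force: [-0.3, 0.6, 0.3]
finger_gap: 0.0004
bal [-0.1438 -0.0715  0.0509] toolaxes in bal [[-1.0, 0.001, -0.001], [0.001, 1.0, 0.001], [0.001, 0.001, -1.0]] F bal [-0.17  0.66  0.28] t 12.15 gap 0.00035993849956905677
shift cm [ 0.02 -0.05  3.09]
[363.77198866 184.90200525]
354 [(156, -0.112, -0.168, 0.047), (159, -0.113, -0.158, 0.046), (162, -0.114, -0.154, 0.04), (165, -0.118, -0.185, -0.004), (168, -0.118, -0.173, -0.002), (171, -0.119, -0.162, -0.002), (174, -0.12, -0.151, -0.002), (177, -0.118, -0.094, 0.05), (180, -0.119, -0.087, 0.047), (183, -0.12, -0.078, 0.046)]
357 [(156, -0.122, -0.21, 0.006), (159, -0.124, -0.209, -0.004), (162, -0.124, -0.197, -0.003), (165, -0.125, -0.186, -0.003), (168, -0.126, -0.175, -0.003), (171, -0.127, -0.163, -0.002), (174, -0.128, -0.153, -0.002), (177, -0.126, -0.1, 0.045), (180, -0.126, -0.091, 0.044), (183, -0.127
[... 525 characters left out ...]
, 0.097), (177, -0.136, -0.059, 0.094), (180, -0.14, -0.087, 0.052), (183, -0.141, -0.079, 0.051)]
366 [(156, -0.132, -0.065, 0.156), (159, -0.133, -0.059, 0.153), (162, -0.134, -0.058, 0.145), (165, -0.132, -0.019, 0.177), (168, -0.132, -0.012, 0.175), (171, -0.135, -0.024, 0.153), (174, -0.141, -0.058, 0.106), (177, -0.142, -0.059, 0.096), (180, -0.148, -0.09, 0.051), (183, -0.148, -0.081, 0.049)]
369 [(156, -0.134, -0.03, 0.193), (159, -0.137, -0.038, 0.176), (162, -0.14, -0.055, 0.149), (165, -0.138, -0.025, 0.171), (168, -0.138, -0.012, 0.176), (171, -0.14, -0.014, 0.165), (174, -0.147, -0.058, 0.108), (177, -0.149, -0.059, 0.097), (180, -0.156, -0.1, 0.041), (183, -0.157, -0.09, 0.04)]
```

View pics/side12.png

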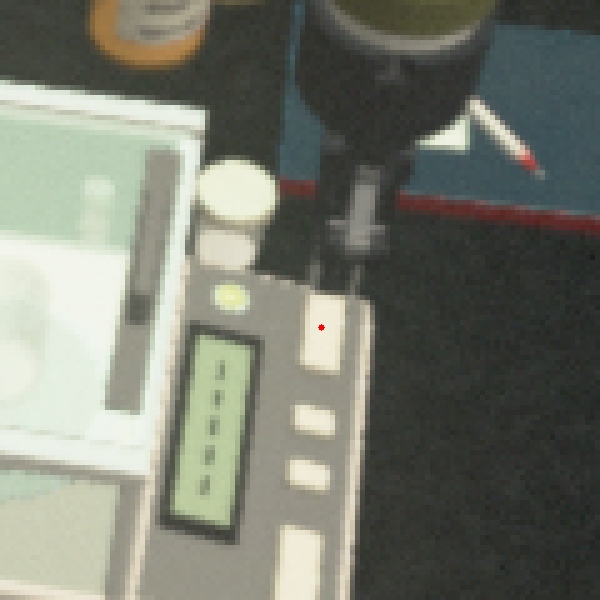

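The fingers are centred on the tare key (columns 363–371, own x ≈ -0.144, y ≈ -0.070), with the tip about 37 mm above it. I'll descend most of that.

```bash
python3 -m inch '[[0,0,1,0,0,0,0],[0,0,1,0,0,0,0],[0,0,0.5,0,0,0,0],[0,0,0,0,0,0,0],[0,0,0,0,0,0,0]]'; python3 go.py; python3 -m inch '[[0,0,0.2,0,0,0,0],[0,0,0.2,0,0,0,0],[0,0,0,0,0,0,0]]'; python3 go.py; python3 look.py side13 300 120
```

```text
clock: 12.75
tcp_pos: [0.4605, -0.1474, 0.026]
orientation: [-0.0, -0.099, 0.995, 0.0]
wrist_force: [0.6, 0.1, 0.9]
finger_gap: -0.0003
bal [-0.1443 -0.072   0.026 ] toolaxes in bal [[-1.0, 0.003, -0.0], [0.003, 1.0, 0.0], [0.0, 0.0, -1.0]] F bal [ 0.6  -0.01  0.88] t 12.75 gap -0.0002685104696819295
clock: 13.05
tcp_pos: [0.4607, -0.1474, 0.022]
orientation: [-0.0, -0.099, 0.995, 0.0]
wrist_force: [0.2, 0.3, -0.1]
finger_gap: 0.0
bal [-0.1442 -0.0721  0.022 ] toolaxes in bal [[-1.0, 0.003, -0.0], [0.003, 1.0, 0.0], [0.0, 0.0, -1.0]] F bal [ 0.26  0.22 -0.13] t 13.05 gap 3.926583903445076e-05
[362.15455694 192.56723807]
```

View pics/side13.png

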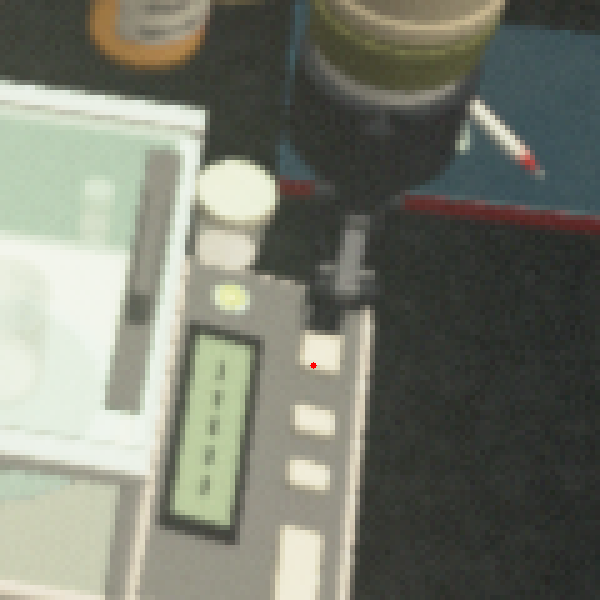

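The fingertips cover the right two-thirds of the tare key, just above it, and well clear of the print key. No contact yet. I'll step down with force checks.

```bash
for i in 1 2; do python3 -m inch '[[0,0,0.15,0,0,0,0],[0,0,0.05,0,0,0,0],[0,0,0,0,0,0,0]]' | grep -E "tcp|wrist"; done
```

```text
tcp_pos: [0.4607, -0.1474, 0.0201]
wrist_force: [0.3, 0.2, -0.1]
tcp_pos: [0.4611, -0.1475, 0.0183]
wrist_force: [1.0, 0.5, 1.6]
```

```bash
python3 -m inch '[[0,0,0.1,0,0,0,0],[0,0,0,0,0,0,0]]' | grep -E "tcp|wrist"; python3 go.py;  python3 -m inch '[[0,0,0.1,0,0,0,0],[0,0,0,0,0,0,0]]' | grep -E "tcp|wrist"; python3 go.py
```

```text
tcp_pos: [0.4612, -0.1475, 0.0173]
wrist_force: [0.3, 0.7, 2.7]
bal [-0.1437 -0.0723  0.0173] toolaxes in bal [[-1.0, 0.002, 0.001], [0.002, 1.0, -0.0], [-0.001, -0.0, -1.0]] F bal [0.41 0.59 2.66] t 13.9 gap 3.1434204227050904e-05
tcp_pos: [0.4613, -0.1475, 0.0163]
wrist_force: [1.6, 1.0, 2.5]
bal [-0.1436 -0.0723  0.0163] toolaxes in bal [[-1.0, 0.002, 0.001], [0.002, 1.0, -0.0], [-0.001, -0.0, -1.0]] F bal [1.78 0.67 2.5 ] t 14.1 gap 1.7809916807482225e-05
```

```bash
python3 -m inch '[[0,0,0.1,0,0,0,0],[0,0,0,0,0,0,0]]' | grep -E "tcp|wrist"; python3 -m inch '[[0,0,0.05,0,0,0,0],[0,0,0,0,0,0,0]]' | grep -E "tcp|wrist"
```

```text
tcp_pos: [0.4614, -0.1475, 0.0154]
wrist_force: [2.7, 1.3, 3.9]
tcp_pos: [0.4614, -0.1475, 0.0151]
wrist_force: [2.2, 1.7, 5.7]
```

The key is on its bottom stop: force rises to 5.7–6 N and travel has stopped, about 4 mm down. I'll release straight up, then withdraw and check.

```bash
python3 -m inch '[[0,0,0,0,0,0,0],[0,0,-0.3,0,0,0,0],[0,0,-0.7,0,0,0,0],[0,0,-2,0,0,0,0],[0,0,-4,0,0,0,0]]' | grep -E "tcp|wrist"; python3 -m inch '[[0,0,-4,0,0,0,0],[0,0,-4,0,0,0,0],[0,0,-4,0,0,0,0],[0,0,-3,0,0,0,0],[0,0,0,0,0,0,0]]'; python3 -m inch '[[3,0,0,0,0,0,0],[3,0,0,0,0,0,0],[0,0,0,0,0,0,0],[0,0,0,0,0,0,0]]'; python3 - <<'E'
from h import *
from go import O,B,rep
rep()
for n in("side","top"):
    p=vision.read_camera(n);im=p["pixels"][:,:,::-1]
    cv2.imwrite(f"pics/{n}_end.png",cv2.resize(im[120:280,200:400] if n=="side" else im[125:315,215:425],None,fx=3.1,fy=3.1,interpolation=cv2.INTER_CUBIC))
    H,W=p["depth"].shape
    rr,cc=np.mgrid[:H,:W];d=p["depth"];K=p["mtx"]
    X=(np.stack([(cc-K[0,2])/K[0,0]*d,-(rr-K[1,2])/K[1,1]*d,-d,np.ones_like(d)],-1)@p["T"].T)[...,:3]
    Y=(X-O)@B
    m=(Y[...,2]>.168)&(Y[...,2]<.18)&(abs(Y[...,0]+.05)<.05)&(abs(Y[...,1])<.035)
    print(n,"grip",m.sum(),Y[m].mean(0).round(4) if m.any() else None)
    for k,y in(("tare",-.071),("on",.071),("menu",.016),("print",-.016)):
        h=.02 if k in("tare","on") else .005
        m=(abs(Y[...,0]+.144)<.007)&(abs(Y[...,1]-y)<h)&(Y[...,2]<.08)&(Y[...,2]>.03)
        if m.any(): print(k,m.sum(),np.median(Y[m][:,2]-.14*(Y[m][:,0]+.144)).round(4))
E
```

```text
tcp_pos: [0.457, -0.1461, 0.0825]
wrist_force: [0.1, -0.7, -0.2]
clock: 15.5
tcp_pos: [0.4619, -0.1485, 0.239]
orientation: [0.002, -0.099, 0.995, -0.002]
wrist_force: [0.4, 0.3, -0.9]
finger_gap: -0.0003
clock: 15.9
tcp_pos: [0.401, -0.1591, 0.234]
orientation: [-0.001, -0.098, 0.995, 0.0]
wrist_force: [-0.5, -0.0, -0.2]
finger_gap: -0.0001
bal [-0.205  -0.0717  0.234 ] toolaxes in bal [[-1.0, 0.004, -0.001], [0.004, 1.0, 0.001], [0.001, 0.001, -1.0]] F bal [-0.53  0.09 -0.2 ] t 15.9 gap -0.0001047390006748948
side grip 105 [-0.0577  0.0014  0.1716]
tare 72 0.05
on 95 0.0508
menu 27 0.0499
print 25 0.0501
top grip 150 [-0.0599  0.0004  0.1724]
tare 113 0.0514
on 114 0.0513
menu 29 0.0516
print 28 0.0515
```

View pics/side_end.png

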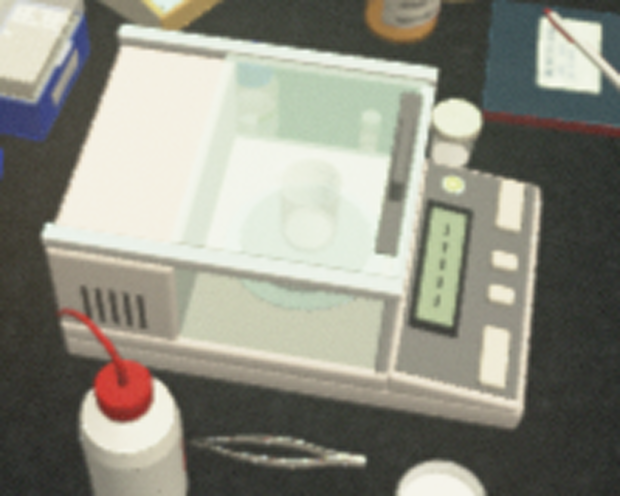

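View pics/top_end.png

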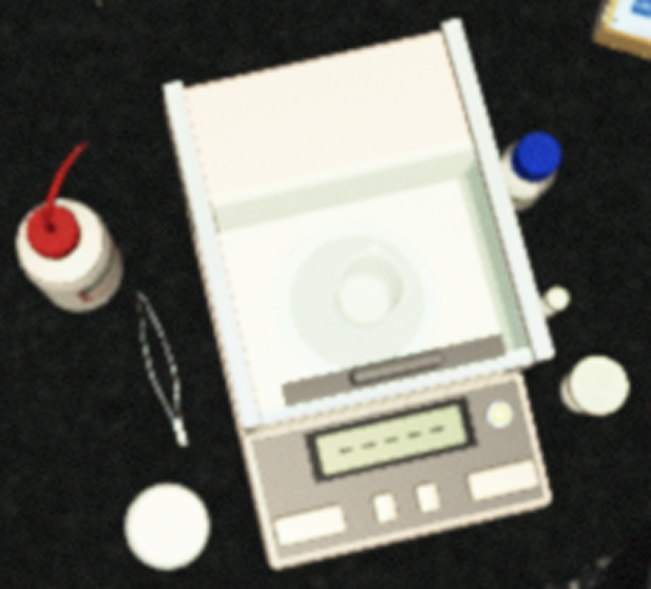

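Both views show the lid's bar against the front rail, all four keys level (0.050–0.052 m), and the beaker and bystanders in place. Handing in.

```bash
python3 -c "
from workcell import workorder
print(workorder.hand_in())"
```

```text
the job is handed in; nothing more can be done
None
```

I pushed the lid shut with the closed fingertips, then pressed the tare key to its bottom stop, released it, withdrew and handed the job in at about 16 s. No verdict was reported.

**Lid:** the force rose to about 8 N when the lid reached its front stop. The grip then measured x = -0.0577 (side camera) and -0.0599 (top camera), against a nominal -0.057 when shut.

**Tare key:** I pressed it at up to about 6 N. It travelled about 4 mm, judging by where the fingers stopped.

**Last checks:** all four keys were level, at 0.050–0.051 m in the side camera and 0.051–0.052 m in the top one. By eye, the beaker and the things round the balance stood where they had been, and the robot was touching nothing.

**One disagreement:** the real fingertips sat about 36 mm higher than the reported TCP. The depth images showed this, and a first probe at the reported height passed over the grip without touching it. I worked with the camera-based tip height from then on, and the lid push and the key press both came out consistent with it.

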